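# Clamp a tile in the decorating jig with its cam knob

## Task

Gently slide the fired tile along the jig until it sits fully home against the end stop, and then turn the cam knob clockwise just until the sprung jaw drops and grips the tile, without forcing the cam on past its notch. The tile is brittle, so do not press it hard; let go of everything at the end and leave the other things on the bench where they are.

Things in the scene. Friction and masses are not known exactly. Their poses are not given: they have to be found in the camera images.
- jig: the fixed tile jig, a plywood board 250 x 250 x 18 mm. Origin on the table under the centre of the tile's place when home; x along the slide towards the end stop, y across it towards the fence, z up. In this frame the board spans x -130 to +120, y -185 to +65 mm. It stands in varying places at varying yaw
- home (a point): where the centre of the tile's underside lies when fully home: on the board's top (18 mm above the table), above the jig's origin, axes as the jig's. Then the tile's far edge touches the aluminium end stop (face at x = +50 mm) and its left edge the aluminium fence (face at y = +40 mm); both stand 11 mm above the board
- tile: a loose fired clay tile, 100 (x, along the slide) x 80 (y) x 14 mm thick, 0.16 to 0.26 kg, lying flat on the jig board beside the fence, 20 to 45 mm short of the end stop at the start; origin at the centre of its underside, axes nearly parallel with the jig's. It slides on the board under 1 to 2 N until the jaw grips it
- housing_top (a point): centre of the top of the round grey cam housing, 92 mm across, 34 mm high above the board, at x = 0, y = -125 mm of the jig, axes as the jig's; the knob turns about the vertical here. The cam and its notch are hidden inside. Before the notch the knob takes about 0.1 N m and stays where it is left, so it may be regrasped
- knob_grip (a point): the cam knob: an upright black hand bar 52 mm long (this point's x), 14 mm thick (y), 32 mm high, on a thin disc on the housing; this point is on its axis, 10 mm below its top, 26 mm above the housing. It turns clockwise from above (yaw falls); the notch comes after 0.5 to 1.4 rad from the start, unmarked and different each time. A pinch of 20 to 40 N turns it
- jaw (a joint): position in m of the sprung clamp jaw, the cam's follower: 0 = resting on a tile that lies against the fence, gripping it with about 6 N; 0.0035 to 0.005 = held back by the cam before the notch; it drops to about 0 when the notch comes. 0.1 rad on, the notch's far flank is met and the torque climbs past 0.5 N m; forced on, the jaw is driven back beyond 0.0065
- jaw_face (a point): centre of the jaw's face towards the tile, 10 mm above the board, axes as the jig's; the jaw is a 50 x 16 x 16 mm aluminium block on two steel rods, between housing and tile, that moves straight across the slide
- pigment_jar: a small closed white jar with a black cap, 36 mm across, 45 mm high, standing on the far corner of the jig board beyond the knob; origin at the centre of its underside
- wood_rib: a flat wooden potter's rib, 26 x 85 x 6 mm, lying on the jig board beyond the end stop; origin at the centre of its underside
- brush_pot: a terracotta pot, 84 mm across, full of brushes, 200 mm high in all, on the table; origin at the centre of its underside
- glaze_jar: a closed jar, 70 mm across, 85 mm high, on the table; origin at the centre of its underside
- slip_jar: a closed jar, 60 mm across, 70 mm high, on the table; origin at the centre of its underside
- water_mug: a glazed mug, 80 mm across, 95 mm high, on the table; origin at the centre of its underside
- bowl: a white bowl, 120 mm across, 50 mm high, on the table; origin at the centre of its underside
Things that resemble listed ones, but are neither listed nor needed, are in the scene too. Leave any blue look-alike of the tile alone.

How it is judged:
By the outcome, as a careful person would: the job done as asked, in the order asked, and still so for the second after the job is handed in, with the robot touching nothing.
It also fails if it takes over 54 s, if anything falls off the work surface, if the arm or the gripper's body presses on something with over 40 N, if the wrist force passes 120 N, or if a joint passes its speed limit or range.

## Robot

A 7-joint arm with a two-finger parallel gripper is mounted at the origin on the work surface. World frame = base frame: x ahead of the robot, y to its left, z up, the work surface at z = 0. Lengths are in m, angles in rad, forces in N, time in s.
With the tool pointing down it reaches from about 0.4 to 0.925 m from the base axis. Payload 4.1 kg.
Tool frame: the origin (TCP) lies on the centre line of the jaws, within the pads' length; the fingertips stand 19 mm ahead of it and the grasp point (between the pads) is the TCP; z points along the fingers, y is the line along which they close (so a half turn about z gives the same grasp; the last joint's range is limited). The gripper opens to 85 mm and grips with 20 to 120 N. Pads are 22 mm wide; open, the fingers measure 114 mm over their backs; the gripper's body (76 mm by 85 mm) begins 54 mm behind the grasp point. The pads swing forward as they close: fully open they stand 13 mm farther back than shut.
Start: joints at [1.16, 0.398, 0.045, 1.537, -0.019, 1.207, -0.051], TCP at [0.199, -0.619, 0.225] pointing down, gripper open.
Joint ranges: [-2.82, 2.82], [-0.49, 2.23], [-1.37, 1.46], [0, 2.46], [-1.36, 4.5], [0.23, 2], [-2.94, 2.94]. Speed limits (rad/s): [2.57, 2.57, 3.14, 3.14, 3.14, 3.14, 3.14].

## Interface

Orientations are given as a rotation vector (axis times angle).
In Python, from workcell import sensors, eyes, order gives the robot as it stands.
- The arm moves only by the tool servo_tool, never from a script. Its argument "steps" is a list of rows, each a list of 2 entries, a list of its own where there are three numbers: the shift along the tool's x, y, z in mm, then the turn, a rotation vector about the tool's x, y, z in rad. A call has 1 to 8 rows; each row shifts and turns the commanded pose from where the row before left it, along the tool's axes as they then stand; what a row does not reach is not made up. A row lasts 1/12 s, in which the tool goes at most 41.7 mm and 7.16 degrees, less where a joint would pass 70% of its speed; a pose out of reach is approached as far as the arm can. A call with a gripper value outside its range is refused whole. "hand" is the opening, from 0 (shut) to 1 (fully open), set as the call begins (left out, the last holds). The fingers move at their own pace and stop on an object; "newtons" is the grip in N (left out, the last holds). Time passes only in rows, so rows that do not move let the fingers close. It gives the time, the measured TCP pose, the force, the opening and the grip force at its end, in the units of the state.
- sensors.observe(): the state, without advancing time (a new reading comes with each control period).
- eyes.grab_frame(name): name is "scene" or "side" or "wrist"; returns a dict with "frame" (384x512x3 uint8, red, green, blue), "fx", "fy", "cx", "cy" (pixels), "position" and "attitude" of the camera in the world. Camera axes: x right, y up, looking along -z (the intrinsics and any distortion apply to the point x, -y, -z); pixel columns grow to the right and rows downward; lengths in m; the calibration is good to about 2 mm. The wrist camera is an equidistant fisheye: a pixel r from the principal point sees the ray r / f radians off the axis. A picture is of the moment at which its call begins. There is no depth.
- order.finish_job(): hands the job in; it is judged then, once.
The state is a dict: "time": time; "qpos": joint angles; "joint_vel": joint speeds; "effort": joint torques, N m; "eef_pos": TCP position; "tool_rot": TCP orientation; "ft_force": force on the tool from outside, world axes, zero at the start; "moment": the same for the moment, N m; "opening": opening from 0.0 (shut) to 1.0 (fully open); "finger_force": force on a finger pad.
Only numpy, scipy, OpenCV 4.12 (cv2) and the standard library are available. Lean on these libraries where they do the work, as an engineer would, in place of code of your own. Each camera call takes 0.05 s, during which the arm holds its last target. There are 200 camera calls.

## Working session

There is one attempt and no reset: what is moved stays moved. The work goes in short steps, Python scripts to look and compute and a tool call to move; the robot and the scene stay as the last step left them, time stands still between calls to the robot, and variables do not carry over. Pictures are saved under pics/ and viewed, at most 10 in all, crops included, and the job is handed in when it is done.

Besides the shell and the picture viewer there is one more tool, called after "Request:" as a command line: name --argument value ..., lists and objects as JSON in quotes. servo_tool: Moves the arm, as the interface text tells. Its arguments: {"type":"object","properties":{"steps":{"type":"array","items":{"type":"array"}},"hand":{"type":"number"},"newtons":{"type":"number"}},"required":["steps"]}

```bash
mkdir -p pics; cat > h.py <<'E'
import numpy as np, cv2, pickle
from scipy.spatial.transform import Rotation as R
from workcell import sensors, eyes, order
def grab(n,tag):
    f=eyes.grab_frame(n); pickle.dump(f,open(f'pics/{tag}.pkl','wb'))
    cv2.imwrite(f'pics/{tag}.png',f['frame'][:,:,::-1]); return f
def att(f):
    a=np.array(f['attitude'],float)
    return a if a.shape==(3,3) else R.from_rotvec(a).as_matrix() if a.size==3 else R.from_quat(a).as_matrix()
def ray(f,u,v,fish=False):
    x=(u-f['cx'])/f['fx'];y=(v-f['cy'])/f['fy']
    if fish:
        r=np.hypot(x,y); d=np.array([x/r*np.sin(r),-y/r*np.sin(r),-np.cos(r)])
    else: d=np.array([x,-y,-1.])
    return att(f)@d
def onz(f,u,v,z,fish=False):
    d=ray(f,u,v,fish);p=np.array(f['position']);return p+d*(z-p[2])/d[2]
def proj(f,P,fish=False):
    c=att(f).T@(np.array(P)-f['position']); x,y,z=c[0],-c[1],-c[2]
    if fish:
        r=np.hypot(x,y);t=np.arctan2(r,z);x,y=x/r*t,y/r*t
    else: x,y=x/z,y/z
    return f['cx']+f['fx']*x,f['cy']+f['fy']*y
E
python3 - <<'E'
from h import *
import h
a=grab('scene','s1');b=grab('side','d1');c=grab('wrist','w1')
for f in(a,b,c):print({k:v for k,v in f.items() if k!='frame'})
cv2.imwrite('pics/sc1.png',cv2.resize(a['frame'][:,:,::-1],(768,576),interpolation=cv2.INTER_CUBIC))
cv2.imwrite('pics/sd1.png',cv2.resize(b['frame'][:,:,::-1],(768,576),interpolation=cv2.INTER_CUBIC))
print(sensors.observe())
E
```

```text
{'fx': 457.8270394895737, 'fy': 457.8270394895737, 'cx': 253.5135270574895, 'cy': 184.37455109251513, 'position': array([ 1.36726396, -0.14413957,  0.88934504]), 'attitude': array([0.66704874, 0.55394031, 1.26282589])}
{'fx': 473.5861442051492, 'fy': 473.5861442051492, 'cx': 266.98462247132755, 'cy': 191.73207270792435, 'position': array([0.44630837, 0.95510309, 0.97632114]), 'attitude': array([ 0.08623638, -1.18602731, -2.82110184])}
{'fx': 297.3186396354542, 'fy': 297.3186396354542, 'cx': 252.9835308324989, 'cy': 186.04847993073346, 'position': array([ 0.27520459, -0.59322341,  0.37231601]), 'attitude': array([-0.27589718,  0.20231437, -1.24732676])}
{'time': 0.15, 'qpos': array([ 1.16000867,  0.39901491,  0.04503846,  1.53755068, -0.01870579,
        1.20691175, -0.05069767]), 'joint_vel': array([ 0.00217237, -0.00489127,  0.00079473, -0.00233896, -0.00126735,
       -0.00034133,  0.00040474]), 'effort': array([ 2.39718502e-03, -4.75557625e+01,  1.36706471e+00, -2.54512507e+01,
        1.18471880e-02,  6.50180038e-03,  1.20691647e-05]), 'eef_pos': array([ 0.19927905, -0.618198  ,  0.2246245 ]), 'tool_rot': array([-3.10205706e+00, -4.87728561e-01,  5.04881201e-04]), 'ft_force': array([-0.74249329, -0.24662141,  0.08119077]), 'moment': array([-0.03718503, -0.03095266, -0.00857906]), 'finger_force': 0.0, 'opening': 1.002029571417763}
```

View pics/sc1.png

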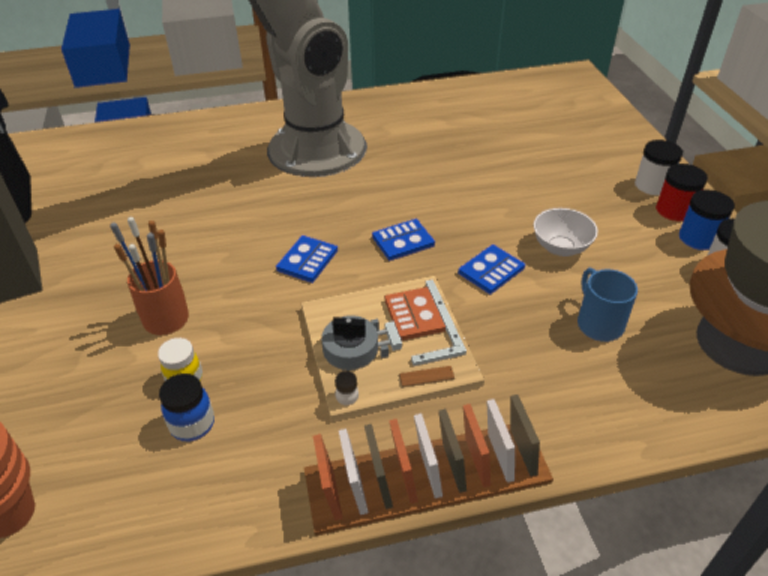

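View pics/sd1.png

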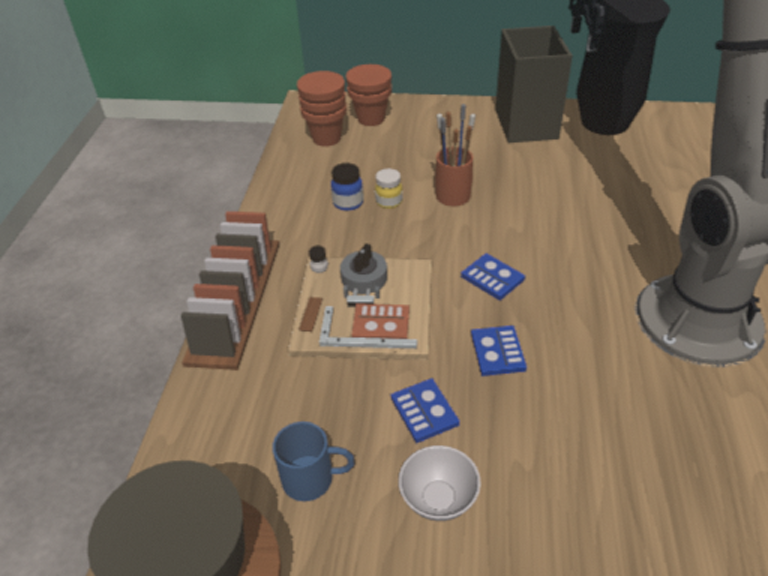

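The scene picture shows the jig board at about (303-481, 278-420) of 768x576, with the red tile at (415,313) and the knob at (350,328). The side picture shows the board at (291-432, 258-353), and the end stop is on the side away from the robot. I'll fit the jig's pose from the board corners.

```bash
cat > fit.py <<'E'
from h import *
from scipy.optimize import least_squares
a=pickle.load(open('pics/s1.pkl','rb'));b=pickle.load(open('pics/d1.pkl','rb'))
J=[(-130,-185),(-130,65),(120,65),(120,-185)]
S=[(303,305),(436,278),(481,379),(331,411)]
D=[(432,261),(428,353),(291,350),(306,258)]
def T(p,q,z):
    c,s=np.cos(p[2]),np.sin(p[2]);q=np.array(q)/1000
    return [p[0]+c*q[0]-s*q[1],p[1]+s*q[0]+c*q[1],z]
def res(p):
    r=[]
    for q,s,d in zip(J,S,D):
        P=T(p,q,.018)
        r+=list(np.array(proj(a,P))-np.array(s)/1.5)+list(np.array(proj(b,P))-np.array(d)/1.5)
    return r
if __name__=='__main__':
    o=least_squares(res,[.7,-.1,0],loss='soft_l1');print(o.x,np.round(res(o.x),1))
    p=o.x
    for n,f,w in(('s',a,(180,175,160,110)),('d',b,(185,155,112,90))):
        x,y,ww,hh=w
        im=cv2.resize(f['frame'][y:y+hh,x:x+ww,::-1],None,fx=5,fy=5,interpolation=cv2.INTER_CUBIC)
        def L(pts):
            uv=np.array([((np.array(proj(f,P))-(x,y))*5) for P in pts],np.int32)
            cv2.polylines(im,[uv],True,(0,255,0),1)
        L([T(p,q,.018) for q in J])
        L([T(p,q,.032) for q in[(-50,-40),(-50,40),(50,40),(50,-40)]])
        L([T(p,(46*np.cos(t),-125+46*np.sin(t)),.052) for t in np.linspace(0,6.28,40)])
        cv2.imwrite(f'pics/crop_{n}.png',im)
E
python3 fit.py
```

```text
[0.62789528 0.08376975 0.03884193] [-0.9 -2.8 -0.2 -1.4 -0.1 -2.7  0.   0.7  3.1 -0.2 -2.3 -0.1  0.1  2.2
  1.7 -1.2]
```

View pics/crop_s.png

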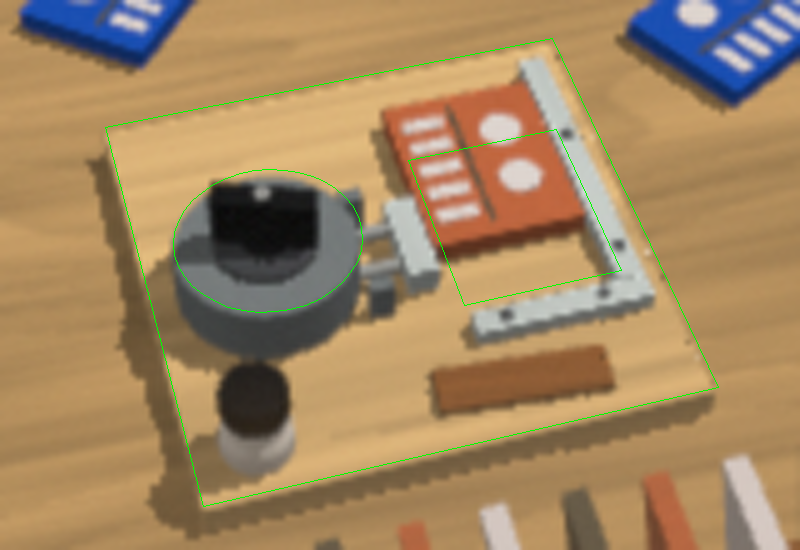

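View pics/crop_d.png

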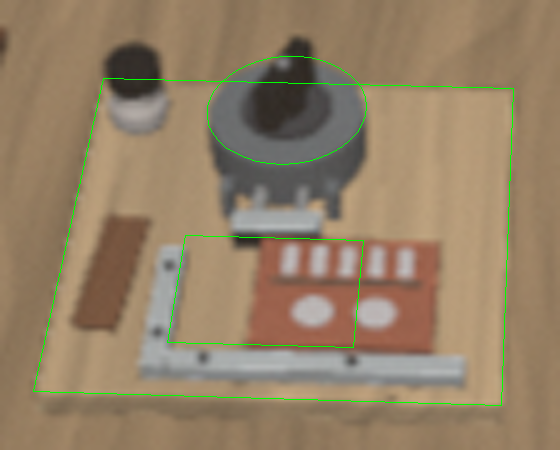

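The jig fit overlays well: origin near (0.628, 0.084), yaw 0.039. In the side crop the tile's far edge is at x=255 and its home line at x=177, so it is about 42 mm short. Next I'll work out the knob yaw, the brush pot and the first move.

```bash
cat >> h.py <<'E'
JP=np.array([0.628,0.084,0.039])
def jig(P):
    c,s=np.cos(JP[2]),np.sin(JP[2]);d=np.array(P[:2])-JP[:2];return np.array([c*d[0]+s*d[1],-s*d[0]+c*d[1]])*1000
def wor(q,z):
    c,s=np.cos(JP[2]),np.sin(JP[2]);q=np.array(q)/1000;return np.array([JP[0]+c*q[0]-s*q[1],JP[1]+s*q[0]+c*q[1],z])
def delta(q,z):
    s=sensors.observe();M=R.from_rotvec(s['tool_rot']).as_matrix();x=M[:,0]
    print('tool shift mm',np.round(1000*M.T@(wor(q,z)-s['eef_pos']),1),'yaw',np.round(np.arctan2(x[1],x[0]),4),'turn z',np.round(np.arctan2(x[1],x[0])-JP[2],4),'jig tcp',np.round(jig(s['eef_pos']),1),s['eef_pos'][2],'t',s['time'],'tool z',M[:,2].round(3))
E
python3 - <<'E'
from h import *
a=pickle.load(open('pics/s1.pkl','rb'));b=pickle.load(open('pics/d1.pkl','rb'))
print('pot',onz(a,162/1.5,325/1.5,0),onz(b,454/1.5,200/1.5,0))
sc=lambda u,v:(180+u/5,175+v/5)
sd=lambda u,v:(185+u/5,155+v/5)
for uv in[(210,182),(318,190),(262,192)]:print('knob s',jig(onz(a,*sc(*uv),.088)))
for uv in[(300,42),(265,90)]:print('knob d',jig(onz(b,*sd(*uv),.088)))
for uv in[(385,110),(520,84),(585,212),(440,245)]:print('tile s',jig(onz(a,*sc(*uv),.032)))
for uv in[(258,243),(440,240),(432,350),(248,348)]:print('tile d',jig(onz(b,*sd(*uv),.032)))
delta((-118,-5),.2)
E
```

```text
pot [ 0.48825773 -0.3525636   0.        ] [ 0.46903798 -0.32681231  0.        ]
knob s [ -11.45399664 -149.38542598]
knob s [   7.67856663 -101.03999056]
knob s [   1.64742317 -126.95457143]
knob d [  -8.06381558 -142.93672303]
knob d [   7.89827686 -101.39121745]
tile s [-88.5005797  -42.31184955]
tile s [-87.50996335  31.79550477]
tile s [ 8.46494056 35.2670929 ]
tile s [  9.67711773 -40.93643505]
tile d [  8.8245851  -36.16482813]
tile d [-92.46902206 -42.18757569]
tile d [-92.10488743  39.65514623]
tile d [ 6.14631863 41.98115552]
tool shift mm [ 508.5 -563.7   25.4] yaw 0.3119 turn z 0.2729 jig tcp [-455.8 -684.9] 0.2246244988922729 t 0.15 tool z [-0.001  0.001 -1.   ]
```

Request:
servo_tool --steps '[[[0,0,-35],[0,0,0]],[[15,-18,-30],[0,0,0]],[[25,-28,0],[0,0,0]],[[25,-28,0],[0,0,0]],[[25,-28,0],[0,0,0]],[[25,-28,0],[0,0,0]],[[25,-28,0],[0,0,0]],[[25,-28,0],[0,0,0]]]' --hand 0.47

```text
time: 0.82
eef_pos: [0.2997, -0.3891, 0.2902]
tool_rot: [-3.103, -0.488, 0.0]
ft_force: [0.5, 0.6, 0.2]
opening: 0.472
finger_force: 0.0
```

Request:
servo_tool --steps '[[[25,-28,0],[0,0,0]],[[25,-28,0],[0,0,0]],[[25,-28,0],[0,0,0]],[[25,-28,0],[0,0,0]],[[25,-28,0],[0,0,0]],[[25,-28,0],[0,0,0]],[[25,-28,0],[0,0,0]],[[25,-28,0],[0,0,0]]]'

```text
time: 1.48
eef_pos: [0.4212, -0.1147, 0.2904]
tool_rot: [3.103, 0.488, 0.0]
ft_force: [0.2, 0.7, -0.0]
opening: 0.475
finger_force: 0.0
```

```bash
python3 -c "
from h import *
delta((-118,-5),.2);print(sensors.observe()['opening'])"
```

```text
tool shift mm [ 142.8 -152.7   90.3] yaw 0.3117 turn z 0.2727 jig tcp [-214.4 -190.4] 0.29039711834359044 t 1.4833 tool z [ 0.    -0.001 -1.   ]
0.4754441315103699
```

Request:
servo_tool --steps '[[[24,-25.5,10],[0,0,0]],[[24,-25.5,10],[0,0,0]],[[24,-25.5,10],[0,0,0]],[[24,-25.5,10],[0,0,0]],[[24,-25.5,10],[0,0,0]],[[23,-25,10],[0,0,0.09]],[[0,0,15],[0,0,0.09]],[[0,0,15],[0,0,0.093]]]'

```text
time: 2.15
eef_pos: [0.5108, 0.0755, 0.1998]
tool_rot: [-3.14, -0.062, -0.001]
ft_force: [-0.7, -0.7, -0.4]
opening: 0.472
finger_force: 0.0
```

Request:
servo_tool --steps '[[[0,0,0],[0,0,0]],[[0,0,0],[0,0,0]]]'

```text
time: 2.32
eef_pos: [0.5096, 0.0723, 0.1997]
tool_rot: [3.141, 0.065, -0.004]
ft_force: [-0.5, -0.6, -0.3]
opening: 0.472
finger_force: 0.0
```

```bash
python3 -c "
from h import *
delta((-118,-5),.041)
f=grab('wrist','w2')
im=cv2.resize(f['frame'][:,:,::-1],None,fx=1.5,fy=1.5,interpolation=cv2.INTER_CUBIC)
def L(pts):
    uv=np.array([np.array(proj(f,P,True))*1.5 for P in pts],np.int32);cv2.polylines(im,[uv],True,(0,255,0),1)
L([wor(q,.018) for q in [(-130,-185),(-130,65),(120,65),(120,-185)]])
L([wor(q,.032) for q in [(-91,-40),(-91,40),(9,40),(9,-40)]])
L([wor((46*np.cos(t),-125+46*np.sin(t)),.052) for t in np.linspace(0,6.28,40)])
cv2.imwrite('pics/w2o.png',im)"
```

```text
tool shift mm [  1.1  -2.2 158.7] yaw 0.0412 turn z 0.0022 jig tcp [-118.8   -7.1] 0.19966391733083 t 2.3167 tool z [-0.002 -0.    -1.   ]
```

View pics/w2o.png

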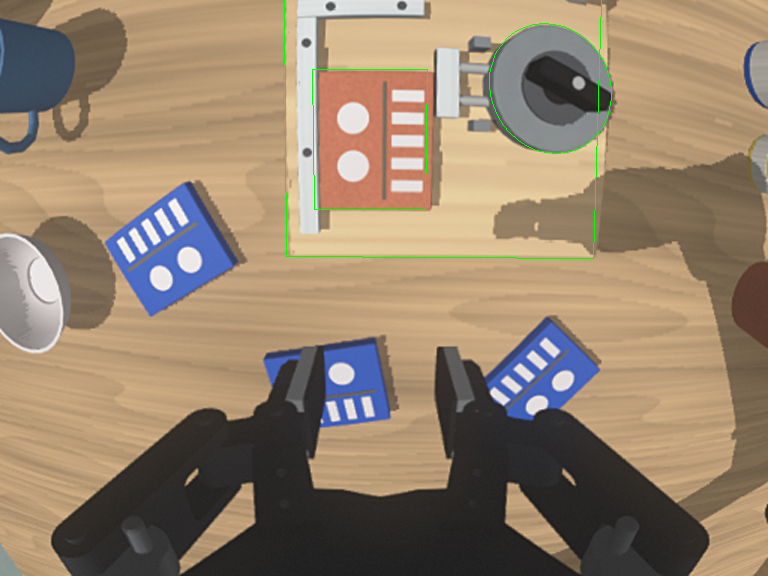

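The overlay agrees to about 2 mm. The knob bar runs from (530,65) to (608,103), a yaw of about +1.12 rad in the jig. The tile's back edge is at row 210, which is x≈-91. Descending behind the tile.

Request:
servo_tool --steps '[[[0,0,38],[0,0,0]],[[0,0,38],[0,0,0]],[[0,0,34],[0,0,0]],[[0,0,25],[0,0,0]],[[0,0,13],[0,0,0]],[[0,0,6],[0,0,0]],[[0,0,2],[0,0,0]],[[0,0,0],[0,0,0]]]'

```text
time: 3.03
eef_pos: [0.5114, 0.0724, 0.0453]
tool_rot: [-3.141, -0.061, -0.003]
ft_force: [-1.0, -0.3, 0.8]
opening: 0.473
finger_force: 0.0
```

Request:
servo_tool --steps '[[[3,0,0],[0,0,0]],[[4,0,0],[0,0,0]],[[4,0,0],[0,0,0]],[[2,0,0],[0,0,0]],[[2,0,0],[0,0,0]],[[2,0,0],[0,0,0]],[[2,0,0],[0,0,0]],[[2,0,0],[0,0,0]]]'

```text
time: 3.7
eef_pos: [0.5314, 0.0734, 0.0443]
tool_rot: [3.141, 0.061, -0.0]
ft_force: [0.3, 0.4, 0.4]
opening: 0.468
finger_force: 0.0
```

```bash
python3 -c "
from h import *
delta((-61,-5),.041);print(sensors.observe()['ft_force'])
f=grab('wrist','w3')
cv2.imwrite('pics/w3o.png',f['frame'][:,:,::-1])"
```

```text
tool shift mm [35.9 -1.9  3.3] yaw 0.0389 turn z -0.0001 jig tcp [-96.9  -6.9] 0.044345856190801586 t 3.7 tool z [-0. -0. -1.]
[0.32082763 0.38158065 0.41164133]
```

View pics/w3o.png

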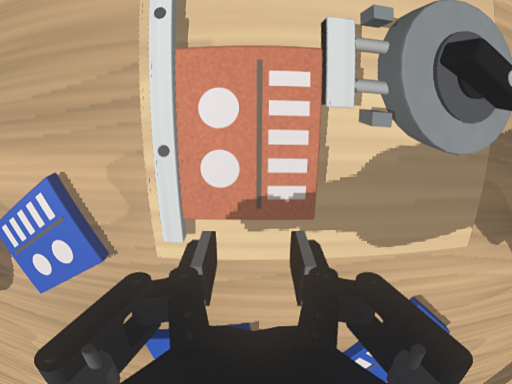

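The fingertips (row 232) straddle the tile's width and are about 9 mm behind its back edge (row 218). Pushing slowly.

Request:
servo_tool --steps '[[[2,0,2],[0,0,0]],[[2,0,0],[0,0,0]],[[2,0,0],[0,0,0]],[[2,0,0],[0,0,0]],[[2,0,0],[0,0,0]],[[2,0,0],[0,0,0]],[[2,0,0],[0,0,0]],[[2,0,0],[0,0,0]]]'

```text
time: 4.42
eef_pos: [0.5476, 0.074, 0.0424]
tool_rot: [3.141, 0.061, 0.0]
ft_force: [-0.7, 0.2, -0.3]
opening: 0.471
finger_force: 0.0
```

Request:
servo_tool --steps '[[[2,0,0],[0,0,0]],[[2,0,0],[0,0,0]],[[2,0,0],[0,0,0]],[[2,0,0],[0,0,0]],[[2,0,0],[0,0,0]],[[2,0,0],[0,0,0]],[[2,0,0],[0,0,0]],[[2,0,0],[0,0,0]]]'

```text
time: 5.08
eef_pos: [0.5635, 0.0746, 0.0424]
tool_rot: [3.141, 0.061, 0.0]
ft_force: [-0.1, -1.2, -0.3]
opening: 0.469
finger_force: 0.0
```

```bash
python3 -c "
from h import *
delta((-61,-5),.041);print(sensors.observe()['ft_force'])
f=grab('wrist','w4')
cv2.imwrite('pics/w4o.png',f['frame'][:,:,::-1])"
```

```text
tool shift mm [ 3.8 -1.9  1.4] yaw 0.0389 turn z -0.0001 jig tcp [-64.8  -6.9] 0.04238269164811642 t 5.0833 tool z [ 0. -0. -1.]
[-0.08772261 -1.21257202 -0.30211035]
```

View pics/w4o.png

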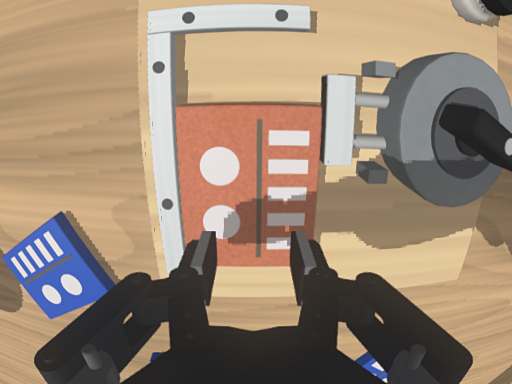

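The fingertips are above the tile, which has not moved. Partly open, they reach less far ahead than 19 mm. I'll go back and lower the tool.

Request:
servo_tool --steps '[[[0,0,-8],[0,0,0]],[[-15,0,-2],[0,0,0]],[[-22,0,0],[0,0,0]],[[-7,0,0],[0,0,0]],[[0,0,4],[0,0,0]],[[0,0,8],[0,0,0]],[[0,0,4],[0,0,0]],[[0,0,0],[0,0,0]]]'

```text
time: 5.8
eef_pos: [0.5194, 0.0727, 0.0351]
tool_rot: [-3.141, -0.06, 0.002]
ft_force: [-1.2, 0.4, -0.4]
opening: 0.472
finger_force: 0.0
```

Request:
servo_tool --steps '[[[0,0,1.5],[0,0,0]],[[0,0,1.5],[0,0,0]],[[0,0,1],[0,0,0]],[[0,0,1],[0,0,0]],[[0,0,0],[0,0,0]]]'

```text
time: 6.22
eef_pos: [0.5193, 0.0729, 0.0312]
tool_rot: [3.141, 0.061, -0.0]
ft_force: [-0.1, -0.5, -0.3]
opening: 0.471
finger_force: 0.0
```

Request:
servo_tool --steps '[[[0,0,1],[0,0,0]],[[0,0,1],[0,0,0]],[[0,0,1],[0,0,0]],[[0,0,0],[0,0,0]]]'

```text
time: 6.55
eef_pos: [0.5192, 0.0728, 0.0282]
tool_rot: [3.141, 0.061, -0.0]
ft_force: [0.1, -0.9, 0.2]
opening: 0.47
finger_force: 0.0
```

Request:
servo_tool --steps '[[[2,0,0],[0,0,0]],[[2,0,0],[0,0,0]],[[2,0,0],[0,0,0]],[[2,0,0],[0,0,0]],[[2,0,0],[0,0,0]],[[2,0,0],[0,0,0]],[[2,0,0],[0,0,0]],[[2,0,0],[0,0,0]]]'

```text
time: 7.22
eef_pos: [0.5355, 0.0735, 0.0284]
tool_rot: [3.141, 0.061, 0.0]
ft_force: [-0.7, -0.0, 0.2]
opening: 0.471
finger_force: 0.0
```

```bash
python3 -c "
from h import *
delta((-61,-5),.028);print(sensors.observe()['ft_force'])
f=grab('wrist','w5')
cv2.imwrite('pics/w5o.png',f['frame'][:,:,::-1])"
```

```text
tool shift mm [31.8 -1.9  0.4] yaw 0.0389 turn z -0.0001 jig tcp [-92.8  -6.8] 0.028367273589770828 t 7.2167 tool z [ 0. -0. -1.]
[-0.65231587 -0.00277423  0.18417646]
```

View pics/w5o.png

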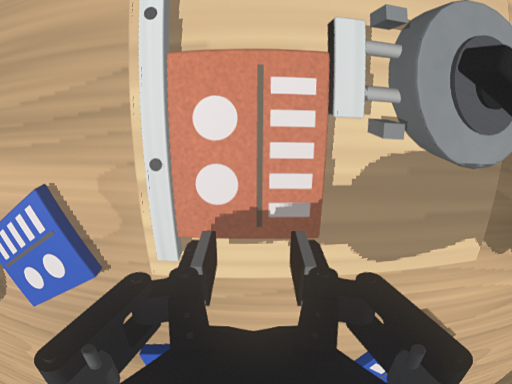

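The fingertips are now at the tile's back edge (row 238) and below its top. Pushing on, with the tile tracked by colour instead of by viewing.

```bash
cat >> h.py <<'E'
def tile(tag):
    # rear/front edges of the red tile in jig x, from wrist view, in the column band right of the print
    f=grab('wrist',tag);h=cv2.cvtColor(f['frame'],cv2.COLOR_RGB2HSV)
    m=((h[...,0]<14)&(h[...,1]>110)&(h[...,2]>50)).astype(np.uint8)
    n,l,s,c=cv2.connectedComponentsWithStats(m)
    k=[i for i in range(1,n) if 190<c[i][0]<330];k=max(k,key=lambda i:s[i,4])
    out={}
    for u in(190,200,235,255,300,308):
        v=np.where(l[:,u]==k)[0]
        if len(v):out[u]=[np.round(jig(onz(f,u,v[0],.032,True)),1).tolist(),np.round(jig(onz(f,u,v[-1],.032,True)),1).tolist()]
    print(out)
E
python3 -c "
from h import *
tile('w6')"
```

```text
{190: [[7.0, 23.7], [-90.8, 28.5]], 200: [[7.2, 18.7], [-88.8, 22.7]], 235: [[7.1, 1.9], [-91.0, 3.3]], 255: [[7.0, -7.5], [-91.0, -7.7]], 300: [[7.0, -29.0], [-85.6, -32.3]], 308: [[7.2, -32.9], [-90.7, -37.1]]}
```

Request:
servo_tool --steps '[[[2,0,0],[0,0,0]],[[2,0,0],[0,0,0]],[[2,0,0],[0,0,0]],[[2,0,0],[0,0,0]],[[2,0,0],[0,0,0]],[[2,0,0],[0,0,0]],[[2,0,0],[0,0,0]],[[2,0,0],[0,0,0]]]'

```text
time: 7.98
eef_pos: [0.5515, 0.0741, 0.0284]
tool_rot: [3.141, 0.061, -0.0]
ft_force: [0.2, 0.4, -0.3]
opening: 0.468
finger_force: 0.0
```

```bash
python3 -c "
from h import *
delta((-61,-5),.028);print(sensors.observe()['ft_force'])
tile('w7')"
```

```text
tool shift mm [15.8 -1.9  0.4] yaw 0.0389 turn z -0.0001 jig tcp [-76.8  -6.9] 0.028360603898298836 t 7.9833 tool z [-0. -0. -1.]
[ 0.16134391  0.37137511 -0.29551324]
{190: [[7.6, 23.8], [-77.2, 28.7]], 200: [[7.8, 18.8], [-73.2, 22.6]], 235: [[7.9, 1.9], [-89.9, 3.7]], 255: [[7.8, -7.6], [-90.6, -7.8]], 300: [[7.7, -29.1], [-68.9, -32.2]], 308: [[7.4, -33.1], [-75.2, -37.1]]}
```

```bash
python3 -c "
from h import *
f=pickle.load(open('pics/w7.pkl','rb'));s=sensors.observe();M=R.from_rotvec(s['tool_rot']).as_matrix()
c=M.T@(f['position']-s['eef_pos'])
print('cam in tool',c*1000)
for u,v,y in[(215,232,-20),(213,300,-20),(291,232,20),(301,302,20)]:
    d=M.T@ray(f,u,v,True)
    print(u,v,np.round(1000*c+d*(y-1000*c[1])/d[1],1))
im=f['frame'][170:330,130:370,::-1]
cv2.imwrite('pics/w7c.png',cv2.resize(im,None,fx=3,fy=3,interpolation=cv2.INTER_CUBIC))
"
```

```text
cam in tool [  79.35666538   -0.41029791 -147.71277935]
215 232 [  8.7 -20.  -10.6]
213 300 [-17.6 -20.  -34. ]
291 232 [ 6.9 20.  -7.1]
301 302 [ -4.4  20.  -51. ]
```

View pics/w7c.png

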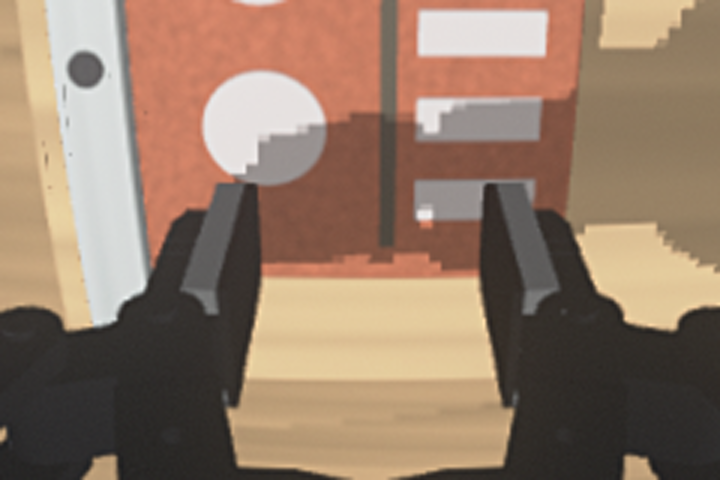

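The crop shows the pad tips at row 185 of the crop, above the tile with their shadow on it. Half open, they stand well back of their shut position. I'll lift, go back, shut the fingers (tip then 19 mm ahead) and push with the shut pair.

Request:
servo_tool --steps '[[[0,0,-15],[0,0,0]],[[0,0,-25],[0,0,0]],[[-15,-5,0],[0,0,0]],[[-17,0,0],[0,0,0]],[[0,0,0],[0,0,0]]]'

```text
time: 8.45
eef_pos: [0.516, 0.0779, 0.0683]
tool_rot: [3.139, 0.063, -0.005]
ft_force: [-0.3, 0.2, -0.6]
opening: 0.47
finger_force: 0.0
```

Request:
servo_tool --steps '[[[0,0,0],[0,0,0]],[[0,0,0],[0,0,0]],[[0,0,0],[0,0,0]],[[0,0,0],[0,0,0]],[[0,0,0],[0,0,0]],[[0,0,0],[0,0,0]],[[0,0,0],[0,0,0]],[[0,0,0],[0,0,0]]]' --hand 0 --newtons 20

```text
time: 9.12
eef_pos: [0.5192, 0.0779, 0.0683]
tool_rot: [3.141, 0.061, -0.0]
ft_force: [-0.1, 0.1, 0.6]
opening: -0.0
finger_force: 0.0
```

Request:
servo_tool --steps '[[[0,0,8],[0,0,0]],[[0,0,8],[0,0,0]],[[0,0,5],[0,0,0]],[[0,0,2],[0,0,0]],[[0,0,0],[0,0,0]]]'

```text
time: 9.53
eef_pos: [0.5183, 0.0778, 0.0443]
tool_rot: [3.141, 0.061, -0.003]
ft_force: [0.8, -0.3, 0.1]
opening: 0.002
finger_force: 0.0
```

```bash
python3 -c "
from h import *
delta((-61,-5),.041);print(sensors.observe()['ft_force'],sensors.observe()['opening'])
tile('w8')"
```

```text
tool shift mm [48.9  3.1  3.2] yaw 0.0391 turn z 0.0001 jig tcp [-109.8   -1.9] 0.044311654711212546 t 9.5333 tool z [-0.002 -0.    -1.   ]
[ 0.75531623 -0.33192602  0.11682543] 0.0016606518500409634
{190: [[7.3, 31.9], [-90.5, 35.1]], 200: [[6.9, 26.4], [-91.1, 29.2]], 235: [[7.2, 7.8], [-91.0, 8.7]], 255: [[7.1, -2.7], [-91.0, -2.8]], 300: [[6.7, -26.6], [-91.1, -29.0]], 308: [[7.0, -30.9], [-91.1, -33.8]]}
```

Request:
servo_tool --steps '[[[0,0,2],[0,0,0]],[[0,0,2],[0,0,0]],[[0,0,0],[0,0,0]]]'

```text
time: 9.83
eef_pos: [0.519, 0.0778, 0.0412]
tool_rot: [3.141, 0.061, -0.0]
ft_force: [-1.0, -0.2, 0.1]
opening: -0.003
finger_force: 0.0
```

Request:
servo_tool --steps '[[[2,0,0],[0,0,0]],[[2,0,0],[0,0,0]],[[2,0,0],[0,0,0]],[[2,0,0],[0,0,0]],[[2,0,0],[0,0,0]],[[2,0,0],[0,0,0]],[[2,0,0],[0,0,0]],[[2,0,0],[0,0,0]]]'

```text
time: 10.5
eef_pos: [0.5354, 0.0785, 0.0414]
tool_rot: [3.141, 0.061, 0.0]
ft_force: [-0.1, -0.4, 0.2]
opening: 0.004
finger_force: 0.0
```

```bash
python3 -c "
from h import *
delta((-61,-5),.041);print(sensors.observe()['ft_force'],sensors.observe()['opening'])
tile('w9')"
```

```text
tool shift mm [31.8  3.1  0.4] yaw 0.0388 turn z -0.0002 jig tcp [-92.8  -1.9] 0.04137860118025616 t 10.5 tool z [ 0. -0. -1.]
[-0.08821434 -0.43220255  0.24751286] 0.003721547646717775
{190: [[7.7, 31.3], [-85.5, 35.5]], 200: [[7.4, 26.0], [-90.7, 29.9]], 235: [[7.3, 7.7], [-90.5, 9.0]], 255: [[7.2, -2.7], [-90.4, -2.8]], 300: [[7.2, -26.1], [-90.7, -29.5]], 308: [[7.4, -30.3], [-90.8, -34.3]]}
```

```bash
python3 -c "
from h import *
f=pickle.load(open('pics/w9.pkl','rb'));s=sensors.observe();M=R.from_rotvec(s['tool_rot']).as_matrix()
c=1000*M.T@(f['position']-s['eef_pos'])
print(f['frame'][215:300:3,253].tolist())
for v in (230,235,240,245,250,255,260,265,270,280,290):
    d=M.T@ray(f,253,v,True); print(v,[(x,round((c+d*(x-c[0])/d[0])[2],1)) for x in(0,5,11)])
"
```

```text
[[200, 124, 97], [175, 109, 85], [171, 108, 85], [173, 108, 85], [169, 115, 90], [113, 96, 77], [56, 45, 40], [55, 44, 40], [55, 45, 40], [54, 46, 41], [54, 45, 40], [52, 45, 41], [51, 43, 39], [51, 44, 40], [51, 44, 38], [49, 42, 39], [48, 41, 37], [52, 47, 45], [52, 47, 45], [51, 46, 44], [48, 44, 42], [49, 45, 43], [47, 43, 41], [45, 42, 41], [44, 40, 39], [46, 43, 42], [45, 43, 43], [42, 40, 39], [43, 41, 41]]
230 [(0, np.float64(9.2)), (5, np.float64(-0.7)), (11, np.float64(-12.6))]
235 [(0, np.float64(2.8)), (5, np.float64(-6.6)), (11, np.float64(-18.0))]
240 [(0, np.float64(-3.1)), (5, np.float64(-12.2)), (11, np.float64(-23.2))]
245 [(0, np.float64(-8.7)), (5, np.float64(-17.5)), (11, np.float64(-28.0))]
250 [(0, np.float64(-14.0)), (5, np.float64(-22.4)), (11, np.float64(-32.5))]
255 [(0, np.float64(-19.0)), (5, np.float64(-27.1)), (11, np.float64(-36.8))]
260 [(0, np.float64(-23.7)), (5, np.float64(-31.5)), (11, np.float64(-40.9))]
265 [(0, np.float64(-28.2)), (5, np.float64(-35.7)), (11, np.float64(-44.7))]
270 [(0, np.float64(-32.4)), (5, np.float64(-39.7)), (11, np.float64(-48.4))]
280 [(0, np.float64(-40.3)), (5, np.float64(-47.1)), (11, np.float64(-55.2))]
290 [(0, np.float64(-47.6)), (5, np.float64(-53.9)), (11, np.float64(-61.5))]
```

```bash
python3 -c "
from h import *
s=sensors.observe();ims=[]
for n in('scene','side'):
    f=grab(n,n+'2');M=R.from_rotvec(s['tool_rot']).as_matrix()
    P=lambda x,z:np.array(proj(f,s['eef_pos']+M@np.array([x,0,z])/1000))
    c=P(0,0).astype(int);o=c-[35,30]
    im=cv2.resize(f['frame'][o[1]:o[1]+60,o[0]:o[0]+70,::-1],None,fx=5.5,fy=8,interpolation=cv2.INTER_CUBIC)
    im=cv2.resize(f['frame'][o[1]:o[1]+60,o[0]:o[0]+70,::-1],None,fx=5.5,fy=5.5,interpolation=cv2.INTER_CUBIC)
    for x,z,col in((0,0,(0,255,0)),(0,19,(0,255,255)),(11,-12,(255,0,255)),(11,19,(255,255,0))):
        q=((P(x,z)-o+.5)*5.5).astype(int);cv2.drawMarker(im,tuple(int(t) for t in q),col,0,10,1)
    ims.append(im)
cv2.imwrite('pics/both.png',np.hstack(ims))"
```

```text
(no output)
```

View pics/both.png

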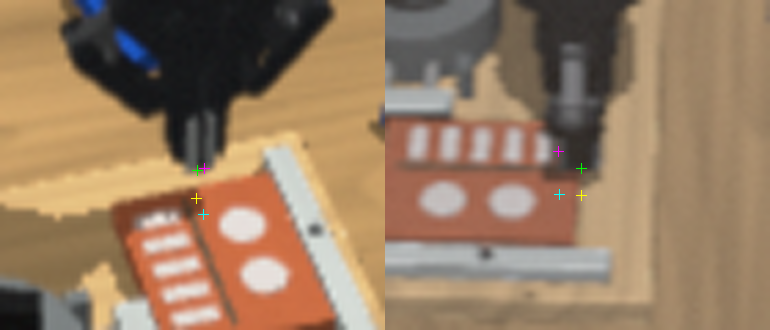

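In the crop the fingertip ends at (200,170) in the scene half and at (575,180) in the side half. With the pad's size allowed for, that puts the tip about 12 mm behind the reported TCP, so about 31 mm higher than stated. I'll go back and lower about 30 mm, watching the force.

Request:
servo_tool --steps '[[[-10,0,0],[0,0,0]],[[-10,0,0],[0,0,0]],[[0,0,6],[0,0,0]],[[0,0,6],[0,0,0]],[[0,0,5],[0,0,0]],[[0,0,4],[0,0,0]],[[0,0,2],[0,0,0]],[[0,0,0],[0,0,0]]]'

```text
time: 11.32
eef_pos: [0.5149, 0.0777, 0.0176]
tool_rot: [3.141, 0.061, -0.002]
ft_force: [-0.2, 1.4, -0.9]
opening: -0.001
finger_force: 0.0
```

Request:
servo_tool --steps '[[[0,0,1],[0,0,0]],[[0,0,1],[0,0,0]],[[0,0,1],[0,0,0]],[[0,0,0],[0,0,0]]]'

```text
time: 11.65
eef_pos: [0.5152, 0.0777, 0.0153]
tool_rot: [3.141, 0.061, 0.0]
ft_force: [0.1, 0.0, -0.3]
opening: -0.001
finger_force: 0.0
```

Request:
servo_tool --steps '[[[0,0,1],[0,0,0]],[[0,0,1],[0,0,0]],[[0,0,1],[0,0,0]],[[0,0,0],[0,0,0]]]'

```text
time: 11.98
eef_pos: [0.5152, 0.0777, 0.0123]
tool_rot: [3.141, 0.061, 0.0]
ft_force: [-1.1, -0.2, -0.7]
opening: 0.001
finger_force: 0.0
```

Request:
servo_tool --steps '[[[2,0,0],[0,0,0]],[[2,0,0],[0,0,0]],[[2,0,0],[0,0,0]],[[2,0,0],[0,0,0]],[[2,0,0],[0,0,0]],[[2,0,0],[0,0,0]],[[2,0,0],[0,0,0]],[[2,0,0],[0,0,0]]]'

```text
time: 12.65
eef_pos: [0.5286, 0.0782, 0.0122]
tool_rot: [3.139, 0.061, -0.009]
ft_force: [-7.2, -0.3, 9.3]
opening: 0.001
finger_force: 4.6
```

```bash
python3 -c "
from h import *
delta((-61,-5),.012);print(sensors.observe()['ft_force'])
tile('w10')"
```

```text
tool shift mm [38.6  3.  -0. ] yaw 0.0388 turn z -0.0002 jig tcp [-99.6  -2. ] 0.012198406214100475 t 12.65 tool z [-0.006 -0.002 -1.   ]
[-7.16617056 -0.32324039  9.32311526]
{190: [[9.6, 25.0], [-88.0, 29.4]], 200: [[9.8, 20.7], [-87.9, 24.3]], 235: [[9.6, 5.8], [-88.2, 7.1]], 255: [[9.5, -2.5], [-88.2, -2.6]], 300: [[9.6, -21.5], [-87.9, -24.7]], 308: [[9.4, -25.0], [-88.0, -28.7]]}
```

The tile moves, but an upward force shows too, so the tip is catching the tile's top edge. I'll back off and go a little lower.

Request:
servo_tool --steps '[[[-3,0,0],[0,0,0]],[[-4,0,0],[0,0,0]],[[0,0,0],[0,0,0]]]'

```text
time: 12.95
eef_pos: [0.5235, 0.078, 0.0123]
tool_rot: [3.141, 0.062, -0.0]
ft_force: [-0.3, 0.5, 0.3]
opening: -0.004
finger_force: 0.0
```

Request:
servo_tool --steps '[[[0,0,1],[0,0,0]],[[0,0,1],[0,0,0]],[[0,0,1],[0,0,0]],[[0,0,0],[0,0,0]]]'

```text
time: 13.28
eef_pos: [0.5238, 0.078, 0.0121]
tool_rot: [3.138, 0.061, -0.002]
ft_force: [-9.3, -1.6, 25.6]
opening: -0.001
finger_force: 12.9
```

Request:
servo_tool --steps '[[[0,0,1],[0,0,0]],[[0,0,1],[0,0,0]],[[0,0,1],[0,0,0]],[[0,0,0],[0,0,0]]]'

```text
time: 13.62
eef_pos: [0.5238, 0.078, 0.012]
tool_rot: [3.136, 0.06, -0.003]
ft_force: [-16.7, -4.0, 51.5]
opening: 0.0
finger_force: 25.2
```

Contact with the board is at reported z=0.012, so the tip is about 6 mm behind the reported TCP. Raising to 4 mm clear.

Request:
servo_tool --steps '[[[0,0,-10],[0,0,0]],[[0,0,0],[0,0,0]],[[0,0,0],[0,0,0]]]'

```text
time: 13.87
eef_pos: [0.525, 0.0781, 0.017]
tool_rot: [-3.141, -0.061, -0.004]
ft_force: [-0.8, -0.5, 0.5]
opening: 0.002
finger_force: 0.0
```

Request:
servo_tool --steps '[[[2,0,0],[0,0,0]],[[2,0,0],[0,0,0]],[[2,0,0],[0,0,0]],[[2,0,0],[0,0,0]],[[2,0,0],[0,0,0]],[[2,0,0],[0,0,0]]]'

```text
time: 14.37
eef_pos: [0.5358, 0.0785, 0.0158]
tool_rot: [3.141, 0.061, -0.002]
ft_force: [-1.4, 1.1, -1.0]
opening: -0.002
finger_force: 0.5
```

```bash
python3 -c "
from h import *
delta((-61,-5),.016);print(sensors.observe()['ft_force'])
tile('w11')"
```

```text
tool shift mm [31.3  3.1 -0.2] yaw 0.039 turn z -0.0 jig tcp [-92.3  -1.9] 0.01583897143034645 t 14.3667 tool z [-0.001 -0.    -1.   ]
[-1.383105   1.0941837 -1.0144125]
{190: [[16.8, 26.0], [-81.1, 30.2]], 200: [[17.0, 21.5], [-81.0, 25.0]], 235: [[16.8, 6.1], [-80.7, 7.3]], 255: [[16.7, -2.5], [-81.3, -2.6]], 300: [[16.8, -22.1], [-80.9, -25.2]], 308: [[16.6, -25.6], [-81.0, -29.3]]}
```

Clean slide at about 1.4 N. Continuing.

Request:
servo_tool --steps '[[[2,0,0],[0,0,0]],[[2,0,0],[0,0,0]],[[2,0,0],[0,0,0]],[[2,0,0],[0,0,0]],[[2,0,0],[0,0,0]],[[2,0,0],[0,0,0]],[[2,0,0],[0,0,0]],[[2,0,0],[0,0,0]]]'

```text
time: 15.08
eef_pos: [0.5523, 0.0792, 0.0164]
tool_rot: [3.141, 0.061, 0.0]
ft_force: [-1.3, 0.4, 0.2]
opening: 0.005
finger_force: 0.5
```

Request:
servo_tool --steps '[[[2,0,0],[0,0,0]],[[2,0,0],[0,0,0]],[[2,0,0],[0,0,0]],[[2,0,0],[0,0,0]],[[1,0,0],[0,0,0]]]'

```text
time: 15.5
eef_pos: [0.5615, 0.0795, 0.0164]
tool_rot: [3.141, 0.061, 0.001]
ft_force: [-2.2, 0.2, 0.1]
opening: -0.001
finger_force: 0.6
```

```bash
python3 -c "
from h import *
delta((-61,-5),.016);print(sensors.observe()['ft_force'])
tile('w12')"
```

```text
tool shift mm [5.6 3.1 0.4] yaw 0.0389 turn z -0.0001 jig tcp [-66.6  -1.9] 0.016397385829472408 t 15.5 tool z [ 0. -0. -1.]
[-2.17657139  0.19664793  0.1330767 ]
{190: [[42.7, 26.1], [-55.1, 30.3]], 200: [[42.3, 21.6], [-55.0, 25.1]], 235: [[42.6, 6.2], [-55.4, 7.4]], 255: [[42.5, -2.5], [-55.3, -2.6]], 300: [[42.7, -22.2], [-55.0, -25.2]], 308: [[42.4, -25.7], [-55.1, -29.3]]}
```

Request:
servo_tool --steps '[[[1,0,0],[0,0,0]],[[1,0,0],[0,0,0]]]'

```text
time: 15.72
eef_pos: [0.5628, 0.0796, 0.0164]
tool_rot: [3.141, 0.061, -0.001]
ft_force: [-0.7, -0.5, 0.9]
opening: -0.0
finger_force: 1.0
```

Request:
servo_tool --steps '[[[1,0,0],[0,0,0]]]'

```text
time: 15.8
eef_pos: [0.564, 0.0796, 0.0164]
tool_rot: [3.141, 0.061, -0.001]
ft_force: [-1.8, -0.4, 1.4]
opening: -0.001
finger_force: 1.0
```

Request:
servo_tool --steps '[[[1,0,0],[0,0,0]],[[0,0,0],[0,0,0]]]'

```text
time: 15.97
eef_pos: [0.5654, 0.0797, 0.0164]
tool_rot: [-3.141, -0.061, -0.001]
ft_force: [-2.3, 0.7, 0.5]
opening: 0.001
finger_force: 0.6
```

Request:
servo_tool --steps '[[[0.5,0,0],[0,0,0]],[[0,0,0],[0,0,0]]]'

```text
time: 16.13
eef_pos: [0.5656, 0.0797, 0.0164]
tool_rot: [3.141, 0.061, -0.0]
ft_force: [-2.8, 0.5, 2.0]
opening: -0.001
finger_force: 1.0
```

Request:
servo_tool --steps '[[[0.5,0,0],[0,0,0]],[[0,0,0],[0,0,0]]]'

```text
time: 16.3
eef_pos: [0.5661, 0.0798, 0.0164]
tool_rot: [3.141, 0.061, -0.0]
ft_force: [-1.9, 0.1, 1.6]
opening: -0.0
finger_force: 1.1
```

Request:
servo_tool --steps '[[[0.5,0,0],[0,0,0]],[[0.5,0,0],[0,0,0]]]'

```text
time: 16.47
eef_pos: [0.5671, 0.0798, 0.0164]
tool_rot: [3.141, 0.061, -0.0]
ft_force: [-2.0, -0.8, 1.5]
opening: -0.001
finger_force: 1.2
```

Request:
servo_tool --steps '[[[0.5,0,0],[0,0,0]],[[0.5,0,0],[0,0,0]]]'

```text
time: 16.63
eef_pos: [0.5681, 0.0798, 0.0164]
tool_rot: [3.141, 0.061, -0.0]
ft_force: [-2.2, -0.4, 1.6]
opening: 0.003
finger_force: 1.3
```

```bash
python3 -c "
from h import *
delta((-61,-5),.016);print(sensors.observe()['ft_force'])
tile('w13')
f=pickle.load(open('pics/w13.pkl','rb'));h=cv2.cvtColor(f['frame'],cv2.COLOR_RGB2HSV)
for u in(205,235):
  v0=[v for v in range(40,250) if abs(jig(onz(f,u,v,.032,True))[0]-50)<14]
  print(u,[(v,round(jig(onz(f,u,v,.029,True))[0],1),h[v,u].tolist()) for v in v0])"
```

```text
tool shift mm [-1.   3.1  0.4] yaw 0.0389 turn z -0.0001 jig tcp [-60.   -1.9] 0.016377881651940727 t 16.6333 tool z [-0. -0. -1.]
[-2.23113017 -0.35222391  1.63630457]
{190: [[48.8, 26.1], [-48.5, 30.3]], 200: [[49.0, 21.6], [-48.4, 25.1]], 235: [[48.8, 6.2], [-48.7, 7.4]], 255: [[49.2, -2.5], [-48.7, -2.6]], 300: [[48.8, -22.2], [-48.4, -25.2]], 308: [[49.0, -25.7], [-48.4, -29.3]]}
205 [(40, np.float64(43.8), [8, 131, 197]), (41, np.float64(43.3), [8, 130, 196]), (42, np.float64(42.8), [8, 131, 198]), (43, np.float64(42.4), [8, 130, 200]), (44, np.float64(41.9), [8, 132, 203]), (45, np.float64(41.4), [8, 131, 202]), (46, np.float64(40.9), [8, 132, 203]), (47, np.float64(40.5), [8, 131, 203]), (48, np.float64(40.0), [8, 131, 203]), (49, np.float64(39.5), [8, 131, 203]), (50, np.float64(39.1), [8, 131, 205]), (51, np.float64(38.6), [8, 132, 209]), (52, np.float64(38.1), [8, 131, 210]), (53, np.float64(37.7), [8, 132, 209]), (54, np.float64(37.2), [8, 131, 209]), (55, np.float64(36.7), [8, 131, 212])]
235 [(40, np.float64(43.3), [8, 131, 200]), (41, np.float64(42.8), [8, 133, 204]), (42, np.float64(42.3), [8, 131, 205]), (43, np.float64(41.9), [8, 132, 203]), (44, np.float64(41.4), [8, 130, 200]), (45, np.float64(40.9), [8, 131, 202]), (46, np.float64(40.5), [8, 131, 208]), (47, np.float64(40.0), [8, 132, 212]), (48, np.float64(39.5), [8, 134, 212]), (49, np.float64(39.1), [8, 132, 209]), (50, np.float64(38.6), [8, 131, 201]), (51, np.float64(38.1), [8, 131, 196]), (52, np.float64(37.7), [8, 129, 195]), (53, np.float64(37.2), [8, 131, 197]), (54, np.float64(36.8), [8, 132, 197])]
```

```bash
python3 -c "
from h import *
f=pickle.load(open('pics/w13.pkl','rb'));h=cv2.cvtColor(f['frame'],cv2.COLOR_RGB2HSV)
for u in(205,235):
  print(u,[(v,round(jig(onz(f,u,v,.029,True))[0],1),h[v,u].tolist()) for v in range(12,40)])"
```

```text
205 [(12, np.float64(57.3), [90, 3, 223]), (13, np.float64(56.8), [90, 3, 224]), (14, np.float64(56.3), [83, 5, 225]), (15, np.float64(55.8), [83, 5, 225]), (16, np.float64(55.3), [83, 5, 224]), (17, np.float64(54.8), [90, 5, 224]), (18, np.float64(54.3), [83, 5, 223]), (19, np.float64(53.8), [80, 3, 222]), (20, np.float64(53.3), [90, 3, 221]), (21, np.float64(52.9), [90, 3, 221]), (22, np.float64(52.4), [90, 3, 220]), (23, np.float64(51.9), [90, 3, 221]), (24, np.float64(51.4), [100, 3, 224]), (25, np.float64(50.9), [90, 6, 225]), (26, np.float64(50.4), [90, 9, 197]), (27, np.float64(50.0), [7, 82, 155]), (28, np.float64(49.5), [8, 136, 180]), (29, np.float64(49.0), [8, 133, 198]), (30, np.float64(48.5), [8, 130, 198]), (31, np.float64(48.0), [8, 128, 197]), (32, np.float64(47.6), [8, 130, 200]), (33, np.float64(47.1), [8, 131, 204]), (34, np.float64(46.6), [7, 130, 208]), (35, np.float64(46.1), [8, 131, 207]), (36, np.float64(45.7), [8, 132, 207]), (37, np.float64(45.2), [8, 131, 209]), (38, np.float64(44.7), [8, 132, 207]), (39, np.float64(44.2), [8, 130, 202])]
235 [(12, np.float
[... 364 characters left out ...]
), (22, np.float64(51.8), [80, 3, 220]), (23, np.float64(51.3), [83, 5, 223]), (24, np.float64(50.9), [90, 8, 222]), (25, np.float64(50.4), [84, 7, 180]), (26, np.float64(49.9), [7, 101, 162]), (27, np.float64(49.4), [8, 136, 187]), (28, np.float64(48.9), [8, 133, 200]), (29, np.float64(48.5), [8, 131, 201]), (30, np.float64(48.0), [8, 131, 199]), (31, np.float64(47.5), [8, 131, 201]), (32, np.float64(47.0), [8, 132, 205]), (33, np.float64(46.6), [8, 132, 212]), (34, np.float64(46.1), [8, 132, 211]), (35, np.float64(45.6), [8, 132, 209]), (36, np.float64(45.2), [8, 131, 204]), (37, np.float64(44.7), [8, 132, 201]), (38, np.float64(44.2), [8, 129, 199]), (39, np.float64(43.7), [8, 131, 199])]
```

Request:
servo_tool --steps '[[[0.5,0,0],[0,0,0]],[[0.5,0,0],[0,0,0]]]'

```text
time: 16.85
eef_pos: [0.5682, 0.0798, 0.0162]
tool_rot: [3.14, 0.061, -0.003]
ft_force: [-4.9, -0.3, 4.5]
opening: 0.003
finger_force: 2.8
```

Request:
servo_tool --steps '[[[0.5,0,0],[0,0,0]],[[0.5,0,0],[0,0,0]]]'

```text
time: 17.02
eef_pos: [0.5682, 0.0797, 0.0161]
tool_rot: [3.14, 0.061, -0.006]
ft_force: [-9.1, 0.0, 5.3]
opening: -0.003
finger_force: 3.7
```

The position has stopped and the force has climbed to about 9 N, so the tile is home against the stop. I'll back off, lift and go above the knob.

Request:
servo_tool --steps '[[[-6,0,0],[0,0,0]],[[-8,0,0],[0,0,0]],[[0,0,-35],[0,0,0]],[[0,0,-40],[0,0,0]],[[0,0,-40],[0,0,0]],[[18,30,-10],[0,0,0]],[[19,31,0],[0,0,0]],[[19,31,0],[0,0,0]]]'

```text
time: 17.68
eef_pos: [0.6179, -0.0111, 0.1439]
tool_rot: [3.14, 0.064, 0.01]
ft_force: [0.7, 0.5, 0.2]
opening: 0.003
finger_force: 0.0
```

Request:
servo_tool --steps '[[[16,31,0],[0,0,0]],[[0,0,0],[0,0,-0.11]],[[0,0,0],[0,0,-0.11]],[[0,0,0],[0,0,-0.11]],[[0,0,0],[0,0,-0.11]],[[0,0,0],[0,0,-0.11]],[[0,0,0],[0,0,-0.11]],[[0,0,0],[0,0,0]]]' --hand 0.55

```text
time: 18.35
eef_pos: [0.6331, -0.041, 0.1413]
tool_rot: [2.95, 1.078, 0.002]
ft_force: [-0.5, -0.3, 0.3]
opening: 0.55
finger_force: 0.0
```

```bash
cat > k.py <<'E'
from h import *
import sys
delta((0,-125),.056);print(sensors.observe()['qpos'].round(2),sensors.observe()['opening'])
f=grab('wrist',sys.argv[1]);g=f['frame'].max(2)
u,v=proj(f,wor((0,-125),.088),True);print('knob px',u,v)
m=(g<int(sys.argv[2])).astype(np.uint8)
n,l,s,c=cv2.connectedComponentsWithStats(m)
for i in range(1,n):
    if s[i,4]>150:print(s[i],c[i].round())
k=cv2.resize(g[max(0,int(v)-48):int(v)+48,max(0,int(u)-60):int(u)+60],(40,32),interpolation=cv2.INTER_AREA)
for r in k:print(''.join('#%+-. '[min(5,int(x)//30)] for x in r))
E
python3 k.py k1 45
```

```text
tool shift mm [-0.2 -0.4 85.3] yaw 0.7004 turn z 0.6614 jig tcp [   0.3 -125.1] 0.1413440086477838 t 18.35 tool z [ 0.002  0.    -1.   ]
[ 0.47  0.51 -0.64  1.65  0.34  1.09 -1.14] 0.5497870950900953
knob px 253.60906894824362 203.8728607519971
[  121   272   348   112 15668] [309. 346.]
[448 273  37  40 360] [458. 292.]
[  82  315   71   59 1746] [117. 341.]
[ 49 349  34  35 471] [ 68. 369.]
    .................................   
     ..............----................ 
     ...........-++----++-............. 
     ..........+%%%++-----+-............
+.   ........-%%%%%%++-----+-...........
+++ .........+%%%%%%++++----+...........
-+-.........-+%%%%%%%++++-----..........
.. .........-%%%%%%%%%%+++-----.........
.   .......--%%%%%%%%%%%+++----.........
    .......--+%%%%%%%%%%%++-----........
    .......--+%%%%%%%%%%%%++----........
    .......---+%%%%%%%%%%%++----........
    .......----+%%%%%%%%%%+++---........
    .......----+%%%%%%%%%%+++--.........
    .......-----+%%%%%%%%%++++-........ 
     ......------%%+  -%%%++++-.........
     .......-----+%.   %%%%+++-.........
     ........-----+.  .%%%%%++--........
      ........----++--+%%%%%+---........
       ........----+%%%%%%%%-----.......
        .........---+%%%%%%%+------.....
        ............-%%%%%%%+-----.-....
          ...........-%%%%%%+----..--...
           ...........+%%%%%+--...  --..
             .........-%%%%%+-  .  .---.
               ........+%+-    .   .----
 ---%             .....       .    %+---
.--++.                       .     %%---
---++.                      .      %%---
---++-                     .      .%%+--
--+++-                    .       .%%%--
--+++-                            .%%%--
```

The text view shows the bar tilted about 0.42 rad from the tool's x, which gives a jig yaw of about 1.08-1.12. I'll check the centre from the dot on its top, then align.

Request:
servo_tool --steps '[[[0,0,0],[0,0,-0.11]],[[0,0,0],[0,0,-0.11]],[[0,0,0],[0,0,-0.11]],[[0,0,0],[0,0,-0.09]],[[0,0,0],[0,0,0]],[[0,0,0],[0,0,0]]]'

```text
time: 18.9
eef_pos: [0.6329, -0.0409, 0.1414]
tool_rot: [2.666, 1.661, 0.001]
ft_force: [0.4, 0.5, 0.3]
opening: 0.549
finger_force: 0.0
```

```bash
python3 k.py k2 45 | grep -v '^\['; python3 -c "
from h import *
for t in('k1','k2'):
    f=pickle.load(open(f'pics/{t}.pkl','rb'));g=f['frame'].max(2);u,v=map(int,proj(f,wor((0,-125),.088),True))
    w=g[v-14:v+15,u-16:u+17]>130
    n,l,s,c=cv2.connectedComponentsWithStats(w.astype(np.uint8));print(s,[np.round(jig(onz(f,*(c[i]+[u-16,v-14]),.088,True)),1) for i in range(1,n)])"
```

```text
tool shift mm [-0.  -0.1 85.4] yaw 1.1147 turn z 1.0757 jig tcp [   0. -125.] 0.1413573662461112 t 18.9 tool z [ 0.001 -0.    -1.   ]
knob px 254.2152480424425 204.1181569828917
 ..................................     
    ..............-----.............    
     ...........-+%%%%++--..........    
     .........-++%%%%%%+-+-..........   
    .........---+%%%%%%+-+-+..........  
    ........----+%%%%%%++++++........-  
    ........----+%%%%%%++++++-........  
   ........-----+%%%%%%+++++++-........ 
   ........+----+%%%%%%%+++++--........ 
   .......------+%%%%%%%%+++++-........ 
   .......------%%%%%%%%%%++++-........ 
   .......-----+%%%%%%%%%%+++++........ 
    ......-----+%%%%%%%%%%++++-........ 
    .......----+%%%%%%%%%%++++-........ 
    .......-----+%%%%%%%%+++++-........ 
    .......-----++%- .+%%+++++-........ 
     .......-----++   .%+++++-......... 
     .......-+---+%   -%++++-.........  
      .......----+%+--%%++++..........  
       ........--+%%%%%%%++-.........   
       .........--%%%%%%++--..........  
        ..........+%%%%%+---.........   
         .........+%%%%%+---........    
           .......-%%%%%+---.......     
            ......-%%%%%%----.--.       
   ..         .....%%%%%+-----..   -... 
...++              -+--+-.----.   .%-.. 
..-+%                 .   .--.-.  -%+...
..-+%               .     ------  -%%-..
..+%%                     .---.-. -%%-..
..+%%                    .-------.+%%+..
.-%%%                    ------.--+%%%-.
[[  0   0  33  29 851]
 [ 14  11  11  11  89]
 [  0  25   8   4  17]] [array([   0.4, -126.7]), array([ -14.2, -122.7])]
[[  0   0  33  29 856]
 [ 13  11  11  11  87]
 [  0  26   7   3  14]] [array([   0.4, -126.7]), array([ -14.1, -129.4])]
```

Request:
servo_tool --steps '[[[-1.3,1.2,20],[0,0,-0.04]],[[0,0,30],[0,0,0]],[[0,0,18],[0,0,0]],[[0,0,9],[0,0,0]],[[0,0,4],[0,0,0]],[[0,0,0],[0,0,0]]]'

```text
time: 19.45
eef_pos: [0.6333, -0.0423, 0.0601]
tool_rot: [-2.629, -1.719, 0.001]
ft_force: [0.2, -0.0, -0.4]
opening: 0.549
finger_force: 0.0
```

Request:
servo_tool --steps '[[[0,0,0],[0,0,0]],[[0,0,0],[0,0,0]],[[0,0,0],[0,0,0]],[[0,0,0],[0,0,0]],[[0,0,0],[0,0,0]],[[0,0,0],[0,0,0]],[[0,0,0],[0,0,0]],[[0,0,0],[0,0,0]]]' --hand 0 --newtons 30

```text
time: 20.12
eef_pos: [0.6345, -0.0425, 0.0619]
tool_rot: [2.628, 1.719, 0.003]
ft_force: [0.2, -0.7, 6.3]
opening: 0.157
finger_force: 32.4
```

```bash
cat > j.py <<'E'
from h import *
import sys
s=sensors.observe();M=R.from_rotvec(s['tool_rot']).as_matrix()
print('t',s['time'],'yaw',np.arctan2(M[1,0],M[0,0]).round(3),'jig',jig(s['eef_pos']).round(1),'F',s['ft_force'].round(1),'M',s['moment'].round(3),'q7',s['qpos'][6].round(2),s['opening'])
for n in sys.argv[1:]:
    f=grab(n,'j%s%d'%(n,int(s['time']*100)));g=cv2.cvtColor(f['frame'],cv2.COLOR_RGB2HSV)
    # row along jig y through jaw top centre (z .036, jaw 10 mm above board = centre): bright low-saturation = jaw
    for x in(-18,-12,-6,6,12,18):
        print(n,x,''.join('#' if g[int(round(v)),int(round(u))][1]<40 and g[int(round(v)),int(round(u))][2]>120 else 'r' if g[int(round(v)),int(round(u))][0]<14 and g[int(round(v)),int(round(u))][1]>110 else '.' for u,v in(proj(f,wor((x,y),.036),n=='wrist') for y in np.arange(-76,-26,1))))
E
python3 j.py side scene wrist
```

```text
t 20.1167 yaw 1.158 jig [   1.6 -126.6] F [ 0.2 -0.7  6.3] M [-0.027  0.089 -0.017] q7 -0.78 0.157345103277321
side -18 ...............################........rrrr....###
side -12 ###############################........rrrr....###
side -6 ................################.......rrrrrrrrrr.
side 6 ................################.........rrr......
side 12 ################################....rrrr..........
side 18 .....##..........###############....rrrr....######
scene -18 ..............###############...rrrrrrrr.rrrr.....
scene -12 #...........################..rrrrrrrr############
scene -6 ###############################rrrrrrrrrrrrrrr.rrr
scene 6 ............################..rrrrrrrr..########..
scene 12 ...........#################...rrrrrrrrrrrrrrrrrrr
scene 18 #############################...rrrrr...##########
wrist -18 ...............#################rrrrrrr###########
wrist -12 ###############################..rrrrrr###########
wrist -6 ...............################..rrrrrrrrrrrrrrrrr
wrist 6 ...............################.rrrrrrrrrrrrrrrrrr
wrist 12 ###############################..rrrrrrrr.rrr.rrr.
wrist 18 ................###############.rrrrrrr###########
```

The knob is gripped (opening 13.4 mm), and the jaw's gap to the tile shows in the wrist view. I'll ease up 2 mm and turn 0.4 rad clockwise, still short of any notch.

Request:
servo_tool --steps '[[[0,0,-3],[0,0,0]],[[0,0,0],[0,0,0.04]],[[0,0,0],[0,0,0.06]],[[0,0,0],[0,0,0.06]],[[0,0,0],[0,0,0.06]],[[0,0,0],[0,0,0.06]],[[0,0,0],[0,0,0.06]],[[0,0,0],[0,0,0.06]]]'

```text
time: 20.93
eef_pos: [0.6342, -0.0426, 0.0622]
tool_rot: [2.919, 1.161, 0.003]
ft_force: [5.8, -0.2, -9.4]
opening: 0.154
finger_force: 31.7
```

```bash
python3 j.py wrist
```

```text
t 20.9333 yaw 0.757 jig [   1.2 -126.7] F [ 5.8 -0.2 -9.4] M [-0.018 -1.186  0.208] q7 -1.13 0.15415396786037194
wrist -18 ...............################.rrrrrrr...........
wrist -12 #..############################.rrrrrrr###########
wrist -6 ############...################.rrrrrrrrrrrrrrrrrr
wrist 6 ..............#################rrrrrrrr###########
wrist 12 ###############################rrrrrrrrrrrrrrrrrrr
wrist 18 ..##########..#################rrrrrrr.###########
```

```bash
cat > j2.py <<'E'
from h import *
import sys
def meas(f):
    ys=np.arange(-75,-30,.25);o=[]
    for x in(-20,-17,-6,-3,0,3,6,17,20):
        p=np.array([proj(f,wor((x,y),.036),True) for y in ys],np.float32)
        c=cv2.remap(f['frame'],p[None,:,0],p[None,:,1],cv2.INTER_LINEAR)[0].astype(float)
        sat=c.max(1)-c.min(1); white=(sat<30)&(c.max(1)>110); red=sat>75
        i=np.where(white&(ys<-40)&(ys>-55))[0]; j=np.where(red&(c[:,0]>c[:,1]*1.35)&(ys>-50))[0]
        o.append((ys[i[-1]] if len(i) else np.nan, ys[j[0]] if len(j) else np.nan))
    o=np.array(o);return 'jaw edge',np.nanmedian(o[:,0]),'tile edge',np.nanmedian(o[:,1]),(o[:,1]-o[:,0]).tolist()
if __name__=='__main__':
    if len(sys.argv)>1:
        for t in sys.argv[1:]:print(meas(pickle.load(open(f'pics/{t}.pkl','rb'))))
    else:
        s=sensors.observe();M=R.from_rotvec(s['tool_rot']).as_matrix()
        print('t',s['time'],'yaw',np.arctan2(M[1,0],M[0,0]).round(3),'jig',jig(s['eef_pos']).round(1),'F',s['ft_force'].round(1),'M',s['moment'].round(3))
        print(meas(grab('wrist','j%d'%(s['time']*100))))
E
ls pics/*wrist*.pkl; python3 j2.py k1 k2 jwrist2011 jwrist2093
```

```text
pics/jwrist2011.pkl
pics/jwrist2093.pkl
('jaw edge', np.float64(-45.25), 'tile edge', np.float64(-43.75), [1.5, 1.5, 1.5, 1.5, 1.25, 1.5, 1.25, 1.25, 1.25])
('jaw edge', np.float64(-45.0), 'tile edge', np.float64(-43.25), [2.0, 2.0, 1.75, 1.75, 1.75, 1.75, 1.5, 1.5, 1.75])
('jaw edge', np.float64(-45.25), 'tile edge', np.float64(-43.25), [2.0, 2.0, 2.0, 2.0, 1.75, 2.0, 1.5, 1.5, 1.5])
('jaw edge', np.float64(-45.5), 'tile edge', np.float64(-44.0), [1.75, 1.75, 1.5, 1.5, 1.5, 1.75, 1.75, 1.5, 1.25])
```

Request:
servo_tool --steps '[[[0,0,1],[0,0,0.03]],[[0,0,0],[0,0,0.02]],[[0,0,0],[0,0,0]]]'

```text
time: 21.23
eef_pos: [0.6342, -0.0426, 0.0621]
tool_rot: [2.946, 1.09, 0.003]
ft_force: [5.0, -0.3, -6.0]
opening: 0.156
finger_force: 31.9
```

```bash
python3 j2.py
```

```text
t 21.2333 yaw 0.709 jig [   1.3 -126.7] F [ 5.  -0.3 -6. ] M [-0.073 -1.152  0.022]
('jaw edge', np.float64(-45.75), 'tile edge', np.float64(-44.25), [1.5, 1.5, 1.75, 1.5, 1.5, 1.5, 1.5, 1.5, 1.5])
```

Request:
servo_tool --steps '[[[0,0,0],[0,0,0.035]],[[0,0,0],[0,0,0.035]],[[0,0,0],[0,0,0]]]'

```text
time: 21.53
eef_pos: [0.6342, -0.0426, 0.0621]
tool_rot: [2.983, 0.985, 0.003]
ft_force: [4.6, 0.9, -7.2]
opening: 0.153
finger_force: 31.8
```

```bash
python3 j2.py
```

```text
t 21.5333 yaw 0.638 jig [   1.3 -126.7] F [ 4.6  0.9 -7.2] M [-0.07  -1.251 -0.002]
('jaw edge', np.float64(-45.75), 'tile edge', np.float64(-44.25), [1.5, 1.75, 1.5, 1.5, 1.5, 1.5, 1.25, 1.25, 1.25])
```

Request:
servo_tool --steps '[[[0,0,0],[0,0,0.035]],[[0,0,0],[0,0,0.035]],[[0,0,0],[0,0,0]]]'

```text
time: 21.83
eef_pos: [0.6343, -0.0426, 0.0621]
tool_rot: [3.015, 0.88, 0.004]
ft_force: [5.5, 0.2, -5.8]
opening: 0.16
finger_force: 31.8
```

```bash
python3 j2.py
```

```text
t 21.8333 yaw 0.568 jig [   1.4 -126.7] F [ 5.5  0.2 -5.8] M [-0.069 -1.292 -0.126]
('jaw edge', np.float64(-45.75), 'tile edge', np.float64(-44.5), [1.75, 1.25, 1.5, 1.25, 1.25, 1.5, 1.5, 1.0, 1.0])
```

Request:
servo_tool --steps '[[[0,0,0],[0,0,0.035]],[[0,0,0],[0,0,0.035]],[[0,0,0],[0,0,0]]]'

```text
time: 22.13
eef_pos: [0.6343, -0.0426, 0.0621]
tool_rot: [3.044, 0.774, 0.003]
ft_force: [6.4, -0.2, -6.2]
opening: 0.156
finger_force: 31.8
```

```bash
python3 j2.py
```

```text
t 22.1333 yaw 0.498 jig [   1.3 -126.8] F [ 6.4 -0.2 -6.2] M [-0.11  -1.283 -0.055]
('jaw edge', np.float64(-46.0), 'tile edge', np.float64(-44.75), [1.75, 1.75, 1.75, 1.25, 1.25, 1.25, 1.25, 1.25, 1.25])
```

Request:
servo_tool --steps '[[[0,0,0],[0,0,0.035]],[[0,0,0],[0,0,0.035]],[[0,0,0],[0,0,0]]]'

```text
time: 22.43
eef_pos: [0.6343, -0.0426, 0.0621]
tool_rot: [3.07, 0.668, 0.003]
ft_force: [5.8, -0.4, -6.5]
opening: 0.156
finger_force: 31.8
```

```bash
python3 j2.py
```

```text
t 22.4333 yaw 0.428 jig [   1.3 -126.8] F [ 5.8 -0.4 -6.5] M [-0.108 -1.315 -0.051]
('jaw edge', np.float64(-46.25), 'tile edge', np.float64(-44.75), [1.5, 1.5, 1.5, 1.5, 1.25, 1.25, 1.25, 1.0, 1.25])
```

Request:
servo_tool --steps '[[[0,0,0],[0,0,0.035]],[[0,0,0],[0,0,0.035]],[[0,0,0],[0,0,0]]]'

```text
time: 22.73
eef_pos: [0.6342, -0.0426, 0.0621]
tool_rot: [3.091, 0.56, 0.003]
ft_force: [5.5, -0.2, -6.7]
opening: 0.154
finger_force: 31.8
```

```bash
python3 j2.py
```

```text
t 22.7333 yaw 0.358 jig [   1.3 -126.8] F [ 5.5 -0.2 -6.7] M [-0.108 -1.213 -0.029]
('jaw edge', np.float64(-46.25), 'tile edge', np.float64(-45.0), [1.25, 1.25, 1.25, 1.25, 1.25, 1.25, 1.25, 1.0, 1.25])
```

Request:
servo_tool --steps '[[[0,0,0],[0,0,0.035]],[[0,0,0],[0,0,0.035]],[[0,0,0],[0,0,0]]]'

```text
time: 23.03
eef_pos: [0.6343, -0.0426, 0.0621]
tool_rot: [3.109, 0.451, 0.004]
ft_force: [5.6, -0.0, -6.0]
opening: 0.152
finger_force: 31.8
```

```bash
python3 j2.py
```

```text
t 23.0333 yaw 0.288 jig [   1.3 -126.8] F [ 5.6 -0.  -6. ] M [-0.117 -1.21  -0.015]
('jaw edge', np.float64(-46.25), 'tile edge', np.float64(-45.25), [1.5, 1.5, 1.5, 1.25, 1.0, 1.0, 1.0, 1.0, 1.0])
```

Request:
servo_tool --steps '[[[0,0,0],[0,0,0.035]],[[0,0,0],[0,0,0.035]],[[0,0,0],[0,0,0]]]'

```text
time: 23.33
eef_pos: [0.6342, -0.0426, 0.0621]
tool_rot: [3.123, 0.342, 0.003]
ft_force: [5.3, -0.7, -6.7]
opening: 0.156
finger_force: 31.8
```

```bash
python3 j2.py
```

```text
t 23.3333 yaw 0.218 jig [   1.3 -126.8] F [ 5.3 -0.7 -6.7] M [-0.11  -1.235 -0.027]
('jaw edge', np.float64(-46.5), 'tile edge', np.float64(-45.25), [1.25, 1.25, 1.25, 1.0, 1.25, 1.25, 1.0, 1.0, 1.0])
```

Request:
servo_tool --steps '[[[0,0,0],[0,0,0.035]],[[0,0,0],[0,0,0.035]],[[0,0,0],[0,0,0]]]'

```text
time: 23.63
eef_pos: [0.6343, -0.0427, 0.0621]
tool_rot: [3.133, 0.232, 0.004]
ft_force: [7.1, 0.9, -6.2]
opening: 0.15
finger_force: 31.8
```

```bash
python3 j2.py
```

```text
t 23.6333 yaw 0.148 jig [   1.4 -126.8] F [ 7.1  0.9 -6.2] M [-0.135 -1.303 -0.064]
('jaw edge', np.float64(-46.75), 'tile edge', np.float64(-45.5), [1.25, 1.25, 1.25, 1.25, 1.25, 1.25, 1.0, 1.0, 1.0])
```

Request:
servo_tool --steps '[[[0,0,0],[0,0,0.035]],[[0,0,0],[0,0,0.035]],[[0,0,0],[0,0,0]]]'

```text
time: 23.93
eef_pos: [0.6343, -0.0427, 0.0621]
tool_rot: [-3.139, -0.122, -0.003]
ft_force: [5.7, 0.0, -5.6]
opening: 0.158
finger_force: 31.8
```

```bash
python3 j2.py
```

```text
t 23.9333 yaw 0.078 jig [   1.3 -126.8] F [ 5.7  0.  -5.6] M [-0.098 -1.228 -0.092]
('jaw edge', np.float64(-46.5), 'tile edge', np.float64(-45.5), [1.25, 1.0, 1.0, 1.0, 1.0, 1.0, 1.0, 0.75, 0.75])
```

```bash
python3 - <<'E'
from h import *
s1=pickle.load(open('pics/jside2011.pkl','rb'));s2=grab('side','jside_b')
ys=np.arange(-64,-30,1.)
for x in(-15,0,15):
    for f in(s1,s2):
        p=np.array([proj(f,wor((x,y),.036)) for y in ys],np.float32)
        c=cv2.remap(f['frame'],p[None,:,0],p[None,:,1],cv2.INTER_LINEAR)[0].astype(int)
        print(x,' '.join('%d'%v for v in c[:,2]))
# bar top from side/wrist: dark text view between pads
f=grab('wrist','k3');u,v=map(int,proj(f,wor((0,-126.7),.088),True));g=f['frame'].max(2)
k=cv2.resize(g[v-60:v+60,u-60:u+60],(40,40),interpolation=cv2.INTER_AREA)
for r in k:print(''.join('#%+-. '[min(5,int(x)//25)] for x in r))
E
```

```text
-15 129 132 140 148 156 164 167 169 172 174 174 175 176 177 178 179 180 177 161 145 129 113 99 83 69 63 69 75 82 95 115 135 157 167
-15 124 126 135 144 153 162 165 167 170 172 173 174 175 176 179 181 184 182 165 148 131 114 100 84 69 62 68 74 81 94 114 134 156 166
0 101 107 116 128 141 154 162 165 168 172 173 174 174 174 176 179 182 185 175 158 139 121 108 97 85 73 77 85 93 102 118 133 149 164
0 111 119 128 137 147 157 163 166 168 171 172 173 174 175 175 175 175 175 164 147 127 110 98 88 77 67 72 81 90 100 116 132 148 164
15 135 136 137 143 149 155 162 164 166 169 171 172 172 172 173 173 174 175 173 156 139 122 105 93 83 73 67 75 85 94 106 122 141 158
15 133 134 136 142 148 155 161 163 165 167 169 170 171 172 173 172 171 169 166 150 133 117 101 91 81 72 67 75 85 94 106 122 141 158
         ......-%%%%%%%%++++++++........
        -......-%%%%%%%%%+++++++-.......
       ........-%%%%%%%%%++++++++-......
       ........+%%%%%%%%%++++++++-......
       ........++++%%%%%%+++++++++-.....
      .........+++++++++%+++++++++-.....
      ........-%++++++++%%++++++++-.....
      .......-%%+++++
[... 631 characters left out ...]
   
   +++++++%%%%+%%%%%%%%%%%%%%%%%++%%%.  
.++++++++%%%%++%%%%%%%%%%+%%%%%%%%%%%%+-
+++++++++%%%%+++%%%%%%%%%+%%%%%%%%%%%%%%
++++++++%%%%%+++++%+++++%+%%%%%%%%%%%%%%
++++++++%%%%%+++++++++++%++%%%%%%%%%%%%%
++++++++%%%%+++.++++++++%+%%%%%%%%%%%%%%
++++++%%%%%%+++ ++++++++++%%%%%%%%%%%%%%
+%%%%%%%%%%%+++ -+++++++-++%%%%%%%%%%%%%
++%%%%%%%%+%+++  +++++++ ++%%%%%%%%%%%%%
%%%%%%%%%%%++++          +++%+%%%%%%%%%%
%%%%%%%%%%%++-             %+++%%%%%%%%%
%%%%%%%%%%%++.             %+++%%%%%%%%%
%%%%++%%%%%++              ++++%%%%%%%%%
%%%%++%%%%%++              %++++%%+%%%%%
%%%%%%%%%%%++              %+++%%%%%%%%%
%%%%%%%%%%%++              %+++%%%%%%%%%
%%%%%%%%%%%+%              %+++%%%%%%%%%
```

The bar has followed the tool and the jaw has not dropped yet. Continuing.

Request:
servo_tool --steps '[[[0,0,0],[0,0,0.035]],[[0,0,0],[0,0,0.035]],[[0,0,0],[0,0,0]]]'

```text
time: 24.33
eef_pos: [0.6344, -0.0427, 0.0621]
tool_rot: [-3.141, -0.012, -0.004]
ft_force: [5.4, -0.7, -5.9]
opening: 0.159
finger_force: 31.8
```

```bash
python3 j2.py
```

```text
t 24.3333 yaw 0.007 jig [   1.4 -126.8] F [ 5.4 -0.7 -5.9] M [-0.145 -1.288 -0.19 ]
('jaw edge', np.float64(-45.5), 'tile edge', np.float64(-44.75), [0.75, 0.5, 0.5, 0.75, 0.75, 0.75, 0.75, 0.75, 0.75])
```

Request:
servo_tool --steps '[[[0,0,0],[0,0,0]],[[0,0,0],[0,0,0]]]'

```text
time: 24.55
eef_pos: [0.6343, -0.0427, 0.0621]
tool_rot: [-3.141, -0.013, -0.004]
ft_force: [5.2, -0.1, -7.6]
opening: 0.157
finger_force: 31.8
```

```bash
python3 j2.py;  python3 - <<'E'
from h import *
s1=pickle.load(open('pics/jside_b.pkl','rb'));s2=grab('side','jside_c')
ys=np.arange(-64,-30,1.)
for x in(-15,0,15):
    for f in(s1,s2):
        p=np.array([proj(f,wor((x,y),.036)) for y in ys],np.float32)
        c=cv2.remap(f['frame'],p[None,:,0],p[None,:,1],cv2.INTER_LINEAR)[0].astype(int)
        print(x,' '.join('%d'%v for v in c[:,2]))
E
```

```text
t 24.55 yaw 0.008 jig [   1.4 -126.8] F [ 5.2 -0.1 -7.6] M [-0.158 -1.28  -0.23 ]
('jaw edge', np.float64(-45.25), 'tile edge', np.float64(-44.5), [1.0, 0.5, 0.5, 0.75, 1.0, 1.0, 0.5, 0.75, 0.75])
-15 124 126 135 144 153 162 165 167 170 172 173 174 175 176 179 181 184 182 165 148 131 114 100 84 69 62 68 74 81 94 114 134 156 166
-15 129 132 138 143 149 155 159 163 167 170 171 173 174 175 174 173 172 169 159 149 138 127 112 97 83 75 78 81 84 96 116 135 157 166
0 111 119 128 137 147 157 163 166 168 171 172 173 174 175 175 175 175 175 164 147 127 110 98 88 77 67 72 81 90 100 116 132 148 164
0 104 110 120 133 147 161 169 171 172 174 175 175 175 175 174 172 170 168 158 143 126 112 101 92 82 73 77 85 92 100 116 132 148 164
15 133 134 136 142 148 155 161 163 165 167 169 170 171 172 173 172 171 169 166 150 133 117 101 91 81 72 67 75 85 94 106 122 141 158
15 132 131 131 138 145 152 160 162 164 167 169 170 171 172 173 174 175 176 175 159 143 127 112 100 89 79 72 79 87 95 105 121 140 157
```

The jaw has started to move by about 1 mm, and the torque has turned to helping the rotation, so the knob is on the drop flank. Small steps from here.

Request:
servo_tool --steps '[[[0,0,0],[0,0,0.025]],[[0,0,0],[0,0,0]],[[0,0,0],[0,0,0]]]'

```text
time: 24.9
eef_pos: [0.6344, -0.0427, 0.0621]
tool_rot: [-3.141, 0.027, -0.004]
ft_force: [5.3, 0.0, -6.3]
opening: 0.154
finger_force: 31.8
```

```bash
python3 j2.py
```

```text
t 24.9 yaw -0.017 jig [   1.5 -126.9] F [ 5.3  0.  -6.3] M [-0.118 -1.311 -0.303]
('jaw edge', np.float64(-43.5), 'tile edge', np.float64(-42.75), [0.75, 0.75, 0.75, 0.75, 0.75, 0.75, 0.75, 0.75, 0.75])
```

Request:
servo_tool --steps '[[[0,0,0],[0,0,0.025]],[[0,0,0],[0,0,0]],[[0,0,0],[0,0,0]]]'

```text
time: 25.2
eef_pos: [0.6344, -0.0428, 0.0621]
tool_rot: [-3.141, 0.066, -0.004]
ft_force: [6.0, -0.8, -6.4]
opening: 0.154
finger_force: 31.8
```

```bash
python3 j2.py
```

```text
t 25.2 yaw -0.042 jig [   1.4 -126.9] F [ 6.  -0.8 -6.4] M [-0.13  -1.269 -0.211]
('jaw edge', np.float64(-42.75), 'tile edge', np.float64(-42.0), [0.75, 0.75, 0.75, 0.75, 0.75, 0.75, 0.75, 0.5, 0.75])
```

Request:
servo_tool --steps '[[[0,0,0],[0,0,0.02]],[[0,0,0],[0,0,0]],[[0,0,0],[0,0,0]]]'

```text
time: 25.5
eef_pos: [0.6343, -0.0428, 0.0621]
tool_rot: [-3.14, 0.096, -0.004]
ft_force: [6.2, -0.9, -6.6]
opening: 0.156
finger_force: 31.8
```

```bash
python3 j2.py
```

```text
t 25.5 yaw -0.061 jig [   1.4 -126.9] F [ 6.2 -0.9 -6.6] M [-0.096 -1.29  -0.045]
('jaw edge', np.float64(-42.75), 'tile edge', np.float64(-42.0), [0.75, 1.0, 0.75, 0.75, 0.75, 0.75, 1.0, 0.5, 0.75])
```

The jaw has stopped after about 4 mm of travel and the torque is back near zero, so the cam is in its notch. Releasing and lifting away.

Request:
servo_tool --steps '[[[0,0,0],[0,0,0]],[[0,0,0],[0,0,0]],[[0,0,0],[0,0,0]],[[0,0,0],[0,0,0]],[[0,0,0],[0,0,0]]]' --hand 0.5

```text
time: 25.97
eef_pos: [0.633, -0.0423, 0.0625]
tool_rot: [3.14, -0.096, -0.001]
ft_force: [0.8, 0.9, 1.0]
opening: 0.497
finger_force: 0.0
```

Request:
servo_tool --steps '[[[0,0,-15],[0,0,0]],[[0,0,-35],[0,0,0]],[[0,0,-35],[0,0,0]],[[-35,0,-15],[0,0,0]],[[-40,0,0],[0,0,0]],[[-30,0,0],[0,0,0]],[[0,0,0],[0,0,0]],[[0,0,0],[0,0,0]]]'

```text
time: 26.63
eef_pos: [0.5271, -0.0363, 0.1627]
tool_rot: [3.139, -0.096, -0.0]
ft_force: [1.1, 0.7, 0.8]
opening: 0.5
finger_force: 0.0
```

```bash
python3 j2.py; python3 - <<'E'
from h import *
f=grab('wrist','fin');h=cv2.cvtColor(f['frame'],cv2.COLOR_RGB2HSV)
ch=lambda p:'r' if (p[0]<14 and p[1]>100) else '#' if (p[1]<40 and p[2]>120) else 'd' if p[2]<80 else '.'
def at(x,y,z):
    u,v=proj(f,wor((x,y),z),True);u,v=int(round(u)),int(round(v));return ch(h[v,u]) if 0<=u<512 and 0<=v<384 else '?'
for y in(-30,0,25):print('along x 35..65, y',y,''.join(at(x,y,.031) for x in np.arange(35,65,.5)))
for x in(-30,0,40):print('along y 25..55, x',x,''.join(at(x,y,.031) for y in np.arange(25,55,.5)))
for x in(-15,0,15):print('jaw y -65..-30',''.join(at(x,y,.034) for y in np.arange(-65,-30,.5)))
E
```

```text
t 26.6333 yaw -0.061 jig [-105.5 -116.2] F [1.1 0.7 0.8] M [ 0.011 -0.042 -0.011]
('jaw edge', np.float64(-42.5), 'tile edge', np.float64(-41.5), [1.0, 1.0, 1.0, 1.0, 1.0, 1.0, 0.75, 1.0, 1.0])
along x 35..65, y -30 ###..rrrrrrrrrrrrrrrrrrrrrrrrr###########################...
along x 35..65, y 0 rrrrrrrrrrrrrrrrrrrrrrrrrrrrr############################...
along x 35..65, y 25 rrrrrrrrrrrrrrrrrrrrrrrrrrrrr###########.........#########..
along y 25..55, x -30 rrrrrrrrrrrrrrrrrrrrrrrrr#########################..........
along y 25..55, x 0 rrrrrrrrrrrrrrrrrrrrrrrr..########################..........
along y 25..55, x 40 rrrrrrrrrrrrrrrrrrrrrrrrrr#########################.........
jaw y -65..-30 ########......##################################rrrrrrrrrr..##########
jaw y -65..-30 ........##....##################################rrrrrrrrrr..##########
jaw y -65..-30 #######....##..###############################..rrrrrrrrrr############
```

The tile is flush with the end stop and the fence, the jaw is on it, and the gripper is clear. Handing in.

```bash
python3 -c "
from h import *
print(order.finish_job())"
```

```text
the job is handed in; nothing more can be done
None
```

I handed the job in at about 27 s: the tile is flush with the end stop and fence, the cam is in its notch with the jaw resting on the tile, and the gripper is clear; at one point a fingertip pressed the jig board (not the tile) at about 51 N, and the tile push itself peaked at about 9 N.

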